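# Set a guarded, recessed adjuster with its key

## Robot

A 6-joint arm with a two-finger parallel gripper is mounted at the origin on a cart in front of the work surface, level with it; the furniture and walls round the work are solid. World frame = base frame: x ahead of the robot, y to its left, z up, the work surface at z = 0. Lengths are in m, angles in rad, forces in N, time in s.
With the tool pointing down it reaches from about 0.3 to 0.875 m from the base axis. Payload 6.4 kg.
Tool frame: the origin (TCP) lies midway between the tips of the shut fingers; the grasp point (between the pads) lies 19 mm behind it; z points along the fingers, y is the line along which they close (so a half turn about z gives the same grasp; the last joint's range is limited). The gripper opens to 85 mm and grips with 20 to 120 N. Pads are 22 mm wide; open, the fingers measure 114 mm over their backs; the gripper's body (76 mm by 85 mm) begins 54 mm behind the grasp point. The pads swing forward as they close: fully open they stand 13 mm farther back than shut.
Start: joints at [-0.206, 0.181, 1.607, -0, 1.354, -0.206], TCP at [0.575, 0, 0.231] pointing down, gripper open.
Joint ranges: [-2.99, 2.99], [-0.89, 2.07], [0.3, 2.58], [-1.14, 4.28], [0, 2.63], [-3.12, 3.12]. Speed limits (rad/s): [2.57, 2.57, 3.01, 3.14, 3.14, 3.14].

## Interface

Orientations are given as a unit quaternion [w, x, y, z].
In Python, from bench import ctrl gives the robot as it stands. The module is installed in compiled form; this text tells all that it offers.
- The arm moves only by the tool move_arm, never from a script. Its argument "plan" is one flat list of numbers, 6 for each row, row after row: the shift along the world's x, y, z in units of 50 mm (1.0 is 50 mm), then the turn, a rotation vector about the world's x, y, z in rad. A call has 1 to 10 rows; each row is the pose to reach, as a shift and turn from the pose commanded when the call began; what a row does not reach only later rows make up. A row lasts 1/8 s, in which the tool goes at most 62.5 mm and 10.7 degrees, less where a joint would pass 70% of its speed; a pose out of reach is approached as far as the arm can. A call with a gripper value outside its range is refused whole. "grip" is the finger opening in mm, from 0 to 85.4, set as the call begins (left out, the last holds). The fingers move at their own pace and stop on an object; the grip force is fixed at half the most. Time passes only in rows, so rows that repeat a pose let the fingers close. It gives the time, the measured TCP pose, the force, the opening and the grip force at its end, in the units of the state.
- ctrl.get_obs(): the state, without advancing time (a new reading comes with each control period).
- ctrl.camera(name): name is "scene" or "side" or "wrist"; returns a dict with "pixels" (420x560x3 uint8, red, green, blue), "fx", "fy", "cx", "cy" (pixels), "dist_coeffs" ([k1, k2, p1, p2, k3] as OpenCV has them; the pictures are not rectified), "origin" and "attitude" of the camera in the world. Camera axes: x right, y down, z forward; pixel columns grow to the right and rows downward; lengths in m; the calibration is good to about 2 mm. A picture is of the moment at which its call begins. There is no depth.
- ctrl.hand_in(): hands the job in; it is judged then, once.
The state is a dict: "time_s": time; "q": joint angles; "dq": joint speeds; "joint_efforts": joint torques, N m; "eef_pos": TCP position; "eef_rot": TCP orientation; "wrist_force": force on the tool from outside, world axes, zero at the start; "torque": the same for the moment, N m; "opening": opening from 0.0 (shut) to 1.0 (fully open); "grasp_force": force on a finger pad.
Only numpy, scipy, OpenCV 4.12 (cv2) and the standard library are available. Lean on these libraries where they do the work, as an engineer would, in place of code of your own. Each camera call takes 0.05 s, during which the arm holds its last target. There are 200 camera calls.

## Task

Take the red-handled setting key from its stand, reach down through the square gap in the steel bars on top of the small white control unit, and find the slot of the sunk, sprung adjuster with the key's flat tongue by light pressure and feel. Turn the adjuster clockwise (seen from above) all the way to its end stop, gently: never push or twist hard on it or on the guard. Then draw the key out, put it back upright and fully down in its stand, let go, and leave everything else on the bench alone.

Things in the scene. Friction and masses are not known exactly. Their poses are not given: they have to be found in the camera images.
- unit: White control unit fixed to the worktop, 120 (x) x 130 (y) x 75 mm; origin at the centre of its underside, z up. A sunk well 56 x 56 mm in the middle of its top is crossed, 75 mm up, by four steel bars 5 mm thick, which leave a square gap 26 x 26 mm (sides along the unit's x and y) centred on the unit's axis. It may stand left or right of the key stand.
- unit_opening (a point): Centre of the square gap in the guard bars, 75 mm above the worktop; axes as the unit's. The adjuster's vertical axis goes through it.
- adjuster_top (a point): Point of the unit on the adjuster's axis where the tops of its two yellow ridges are at rest, 45 mm above the worktop, 30 mm below the gap. The ridges, 20 mm long and 6 mm high on a blue disc 28 mm across, leave between them a slot 7 mm wide, open at both ends. The mechanism twists elastically, about 0.1 rad per 0.1 N m, also at the end stop: there the load rises while the joint value stays.
- stand_mouth (a point): Centre of the mouth of the stand's hole, 78 mm above the worktop.
- adjuster_floor (a point): Centre of the slot's bottom, 39 mm above the worktop at rest. It sinks with the adjuster, which is sprung: pressed, it yields straight down up to 6 mm (3 N to start, 8 N fully down, then rigid) and springs back. It does not turn with the adjuster: its axes are the unit's and do not show the slot's direction.
- adjuster (a joint): Angle, rad; grows clockwise seen from above; end stop at 0.9; starts at 0 to 0.15. Friction 0.06 N m: it stays where left, and a tongue sliding lightly over the ridges does not turn it. Slot direction at value 0: unknown, within 0.5 rad either side of the unit's x axis (at value q, q further clockwise). The tongue drops in when within about 0.15 rad of it and 1 mm of its middle. Over 25 N damages it.
- key: Setting key, 126 mm tall, about 0.12 kg, upright in the stand at the start. Origin at the lower end of its tongue, z up. From below: steel tongue 18 mm wide along x, 4 mm thick along y, 10 mm long (same after a half turn); round shaft 16 mm across up to 70 mm; collar 30 mm across, 70 to 76 mm; red square handle 22 x 22 mm, faces along x and y, 76 to 126 mm.
- key_grip (a point): Centre of the key's red handle, 101 mm above the tongue's lower end and 25 mm above the collar's top; axes as the key's. A white line on top of the handle runs along the tongue's width.
- key_tip (a point): Centre of the lower end of the key's tongue; axes as the key's.
- stand: Grey key stand fixed to the worktop, block 62 x 62 x 78 mm, origin at the centre of its underside. A round hole 23 mm across and 72 mm deep in the middle of its top takes the key's tongue and shaft; the collar rests on the top, so that the key's tip is then 8 mm above the worktop.
- vial: Bystander: brown glass vial with a white cap, 42 mm across, 87 mm tall; origin at its underside.
- beaker: Bystander: small clear beaker, 54 mm across, 70 mm tall; origin at its underside.
- bench_timer: Bystander: white bench timer lying flat, 66 x 62 x 19 mm; origin at its underside.
There are look-alikes about, which are no part of the job. There is more than one size of the key; the one meant has the size given above. There is more than one size of the unit; the job needs the larger.

How it is judged:
By the outcome, as a careful person would: the job done as asked, in the order asked, and still so for the second after the job is handed in, with the robot touching nothing.
It also fails if it takes over 67 s, if anything falls off the work surface, if the arm or the gripper's body presses on something with over 40 N, if the wrist force passes 120 N, or if a joint passes its speed limit or range.

## Working session

There is one attempt and no reset: what is moved stays moved. The work goes in short steps, Python scripts to look and compute and a tool call to move; the robot and the scene stay as the last step left them, time stands still between calls to the robot, and variables do not carry over. Pictures are saved under pics/ and viewed, at most 10 in all, crops included, and the job is handed in when it is done.

Besides the shell and the picture viewer there is one more tool, called after "Request:" as name(argument=value, ...), one argument or row to a line, values as JSON. move_arm: Moves the arm, as the interface text tells. Its arguments: {"type":"object","properties":{"plan":{"type":"array"},"grip":{"type":"number"}},"required":["plan"]}

```bash
mkdir -p pics; cat > h.py <<'E'
import numpy as np, cv2
from bench import ctrl
from scipy.spatial.transform import Rotation as R
def cam(n):
    c=ctrl.camera(n); 
    c['K']=np.array([[c['fx'],0,c['cx']],[0,c['fy'],c['cy']],[0,0,1.]])
    q=np.array(c['attitude'],float)
    c['R']=q if q.shape==(3,3) else R.from_quat(np.r_[q[1:],q[0]]).as_matrix()
    c['o']=np.array(c['origin'],float); return c
def ray(c,uv):
    p=cv2.undistortPoints(np.array(uv,float).reshape(-1,1,2),c['K'],np.array(c['dist_coeffs'],float)).reshape(-1,2)
    return np.c_[p,np.ones(len(p))]@c['R'].T
def onz(c,uv,z):
    d=ray(c,uv); return c['o']+d*((z-c['o'][2])/d[:,2])[:,None]
def proj(c,P):
    rv=cv2.Rodrigues(c['R'].T)[0]
    return cv2.projectPoints(np.array(P,float).reshape(-1,1,3),rv,-c['R'].T@c['o'],c['K'],np.array(c['dist_coeffs'],float))[0].reshape(-1,2)
def save(c,n): cv2.imwrite('pics/'+n+'.png',cv2.cvtColor(np.asarray(c['pixels']),cv2.COLOR_RGB2BGR))
E
python3 - <<'E'
from h import *
for n in['scene','side','wrist']:
    c=cam(n); save(c,n+'0'); print(n,c['o'],c['attitude'],c['fx'])
print(ctrl.get_obs())
E
```

```text
scene [-0.44768656  0.69633203  0.59022899] [ 0.25463701 -0.3851286   0.74428752 -0.48256818] 430.5439587270502
side [ 0.20119209 -1.30651691  0.78971825] [-0.5156207   0.85082587 -0.08659411  0.05226952] 520.5685591560359
wrist [0.57425651 0.0691145  0.37376913] [ 1.33964436e-01  9.90985325e-01  3.47347732e-04 -1.22233328e-03] 307.69435650965823
{'time_s': 0.15, 'q': array([-2.06307214e-01,  1.81376616e-01,  1.60776464e+00,  1.99485388e-06,
        1.35378742e+00, -2.06299294e-01]), 'dq': array([-3.68787186e-05, -3.58119110e-03, -3.64920219e-03, -9.17131333e-04,
       -8.77282420e-04,  3.60378584e-04]), 'joint_efforts': array([ 1.94259010e-03, -4.45260644e+01, -3.51692533e+01, -1.26067753e-04,
        5.82284134e-03,  2.14055274e-05]), 'eef_pos': array([5.74587220e-01, 1.00380397e-04, 2.30594210e-01]), 'eef_rot': array([-5.59629742e-04,  7.07109576e-01,  7.07103671e-01, -3.64764638e-04]), 'wrist_force': array([ 0.25808241, -0.9671243 , -0.03385398]), 'torque': array([-0.0340625 ,  0.02595758, -0.02654706]), 'grasp_force': 0.0, 'opening': 0.9957208097986026}
```

View pics/scene0.png

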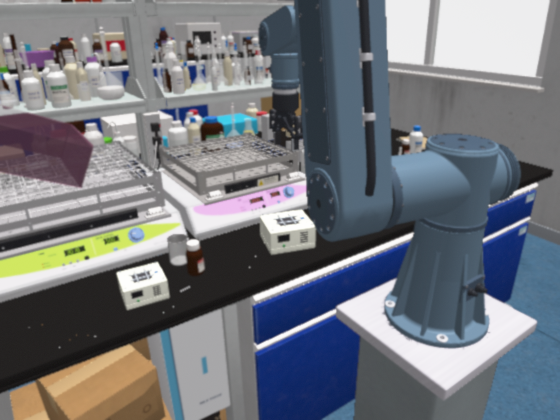

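View pics/side0.png

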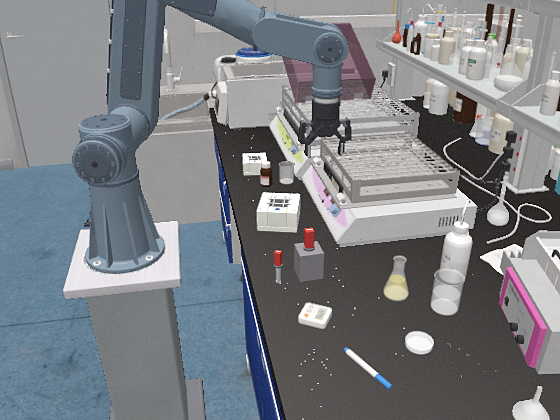

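View pics/wrist0.png

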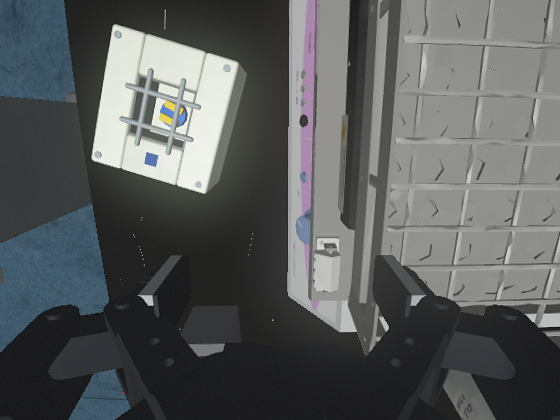

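The wrist view shows the unit: white top with corners near (115,25), (240,65), (205,190), (95,160), and its adjuster at (173,113). In the side view the full-size key is at (308,240) on the grey stand, with the small look-alike at (278,260). The larger unit is at (278,211) and the smaller one at (255,162).

```bash
python3 - <<'E'
from h import *
w=cam('wrist'); im=np.asarray(w['pixels'])
hsv=cv2.cvtColor(im,cv2.COLOR_RGB2HSV)
m=((hsv[...,2]>200)&(hsv[...,1]<45)).astype(np.uint8); m[:,270:]=0; m[230:]=0
m=cv2.morphologyEx(m,cv2.MORPH_CLOSE,np.ones((5,5)))
cs=max(cv2.findContours(m,0,2)[0],key=cv2.contourArea); cs=cv2.convexHull(cs)
P=onz(w,cs.reshape(-1,2),0.075)[:,:2]
r=cv2.minAreaRect((P*1000).astype(np.float32)); print('unit',r, cv2.boxPoints(r))
s=cam('side'); im=np.asarray(s['pixels']); hsv=cv2.cvtColor(im,cv2.COLOR_RGB2HSV)
m=(((hsv[...,0]<8)|(hsv[...,0]>172))&(hsv[...,1]>150)&(hsv[...,2]>80)).astype(np.uint8)
n,l,st,ce=cv2.connectedComponentsWithStats(m)
for i in range(1,n):
    if st[i,4]>30: print(st[i],ce[i],onz(s,[ce[i]],0.109))
cv2.imwrite('pics/crop.png',cv2.resize(cv2.cvtColor(im[210:330,250:350],cv2.COLOR_RGB2BGR),None,fx=5,fy=5,interpolation=2))
print(proj(w,[[.55,-.1,.1]]))
E
```

```text
unit ((459.6727600097656, 79.48091125488281), (126.65476989746094, 116.67511749267578), 73.01653289794922) [[385.3817     35.955444 ]
 [496.96854     1.8751373]
 [533.9638    123.00638  ]
 [422.37698   157.08669  ]]
[393  21   8  22  77] [396.77922078  35.16883117] [[1.91054705 2.68372758 0.109     ]]
[304 227  11  21 184] [308.64673913 237.67934783] [[ 0.48195115 -0.2072678   0.109     ]]
[274 250   8  16 110] [277.55454545 257.73636364] [[ 0.3875842 -0.282359   0.109    ]]
[[258.10116057 297.4352697 ]]
```

View pics/crop.png

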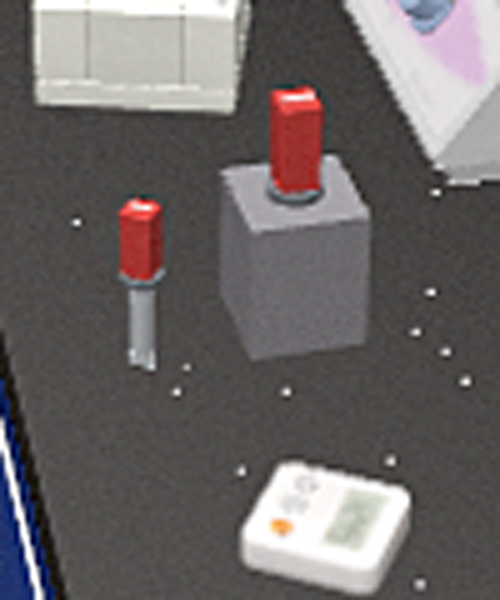

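The crop shows the full-size key standing in the grey stand, and the smaller look-alike free on the bench. I'll move the wrist camera in for a closer look at the key.

Request:
move_arm(
  plan=[-0.4,-1.0,0,0,0,0,-0.8,-2.0,0,0,0,0,-1.2,-3.0,0,0,0,0,-1.6,-4.0,0,0,0,0,-1.9,-4.9,0,0,0,0,-1.9,-4.9,0,0,0,0,-1.9,-4.9,0,0,0,0,-1.9,-4.9,0,0,0,0],
)

```text
time_s: 1.25
eef_pos: [0.4804, -0.2437, 0.2312]
eef_rot: [-0.0, 0.707, 0.708, 0.0]
wrist_force: [0.5, 0.7, -0.7]
opening: 1.001
grasp_force: 0.0
```

```bash
python3 - <<'E'
from h import *
w=cam('wrist'); save(w,'wrist1'); im=np.asarray(w['pixels'])
hsv=cv2.cvtColor(im,cv2.COLOR_RGB2HSV)
m=(((hsv[...,0]<8)|(hsv[...,0]>172))&(hsv[...,1]>120)&(hsv[...,2]>80)).astype(np.uint8)
n,l,st,ce=cv2.connectedComponentsWithStats(m)
for i in range(1,n):
    if st[i,4]>30:
        print(st[i],ce[i],onz(w,[ce[i]],0.134))
print(w['o'],ctrl.get_obs()['eef_pos'])
s=cam('side'); print(proj(w,[[.482,-.207,.134]]))
E
```

```text
[271 146  28  32 717] [284.65969317 161.17991632] [[ 0.48200572 -0.20317289  0.134     ]]
[181 170  31  28 468] [196.52136752 182.86538462] [[ 0.41189099 -0.22039735  0.134     ]]
[ 0.47983546 -0.17477273  0.37450026] [ 0.48043099 -0.24372222  0.23122592]
[[284.63067838 166.08412408]]
```

View pics/wrist1.png

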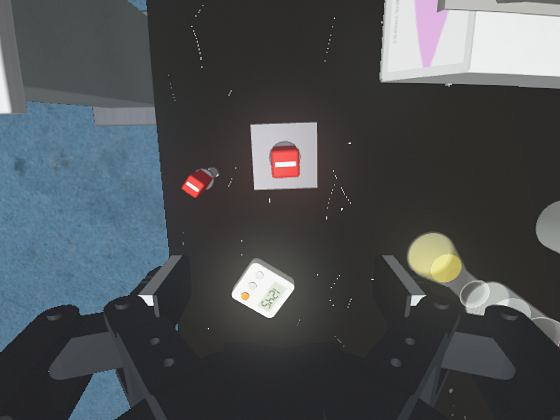

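The full-size key is at (285,162) in the stand, whose top centre is near (284,155). Its white line runs along the image x axis. The look-alike is at (197,183), clear of where the fingers will go. Next I'll measure the key precisely and look straight down at the unit.

```bash
cat > key.py <<'E'
from h import *
w=cam('wrist'); im=np.asarray(w['pixels'])
hsv=cv2.cvtColor(im,cv2.COLOR_RGB2HSV); H,S,V=[hsv[...,i].astype(int) for i in range(3)]
red=(((H<8)|(H>172))&(S>120)&(V>80)).astype(np.uint8)
n,l,st,ce=cv2.connectedComponentsWithStats(red)
i=[i for i in range(1,n) if st[i,4]>30]
i=max(i,key=lambda i:st[i,4])
hull=cv2.convexHull(np.argwhere(l==i)[:,::-1].astype(np.int32))
ins=cv2.fillConvexPoly(np.zeros_like(red),hull,1)
wh=np.argwhere((ins>0)&(S<100)&(V>150))[:,::-1].astype(float)
P=onz(w,wh,0.134)[:,:2]; c=P.mean(0); u,s,vt=np.linalg.svd(P-c); print('line',c,np.degrees(np.arctan2(vt[0,1],vt[0,0])),len(P),np.ptp((P-c)@vt[0]))
# stand top
m=((S<40)&(V>90)&(V<235)|(ins>0)).astype(np.uint8); m[:110]=0;m[215:]=0;m[:,:235]=0;m[:,335:]=0
n,l,st,ce=cv2.connectedComponentsWithStats(m); i=1+np.argmax(st[1:,4])
P=onz(w,cv2.convexHull(np.argwhere(l==i)[:,::-1].astype(np.int32)).reshape(-1,2),0.078)[:,:2]
print('stand',cv2.minAreaRect((P*1000).astype(np.float32)))
s=cam('side')
print('lookalike base',onz(s,[[278.6,283]],0), 'timer',onz(w,[[264,288]],.019))
im=np.asarray(s['pixels']);hsv=cv2.cvtColor(im,cv2.COLOR_RGB2HSV); H,S,V=[hsv[...,i].astype(int) for i in range(3)]
red=(((H<8)|(H>172))&(S>120)&(V>80)).astype(np.uint8)
n,l,st,ce=cv2.connectedComponentsWithStats(red)
for i in range(1,n):
  if st[i,4]>60 and abs(ce[i][0]-308)<12:
    a=ray(s,[ce[i]])[0]; a/=np.linalg.norm(a)
    b=ray(w,[[284.66,161.18]])[0]; b/=np.linalg.norm(b)
    t=np.linalg.lstsq(np.c_[a,-b],w['o']-s['o'],rcond=None)[0]; print('tri',s['o']+t[0]*a,w['o']+t[1]*b)
E
python3 key.py
```

```text
line [ 0.48206263 -0.20562609] -177.2627354357936 118 0.020146299539765555
stand ((482.39105224609375, -211.24581909179688), (62.80323791503906, 75.04002380371094), 2.177137613296509)
lookalike base [[ 0.39821394 -0.23484718  0.        ]] timer [[ 0.45713156 -0.38045837  0.019     ]]
tri [ 0.48226891 -0.20625553  0.10869162] [ 0.48228939 -0.2062603   0.10869237]
```

Request:
move_arm(
  plan=[0,1.0,0.2,0,0,0,0,2.0,0.4,0,0,0,-0.1,3.0,0.4,0,0,0,-0.3,4.0,0.4,0,0,0,-0.4,4.8,0.4,0,0,0,-0.4,4.8,0.4,0,0,0,-0.4,4.8,0.4,0,0,0],
)

```text
time_s: 2.33
eef_pos: [0.4602, -0.0051, 0.2515]
eef_rot: [0.0, 0.707, 0.707, -0.0]
wrist_force: [0.3, -0.4, -0.0]
opening: 1.001
grasp_force: 0.0
```

```bash
cat > unit.py <<'E'
from h import *
w=cam('wrist'); im=np.asarray(w['pixels'])
hsv=cv2.cvtColor(im,cv2.COLOR_RGB2HSV); H,S,V=[hsv[...,i].astype(int) for i in range(3)]
m=((V>190)&(S<45)).astype(np.uint8)
p=proj(w,[[.4597,.0795,.075]])[0]; print(p,w['o'])
yy,xx=np.mgrid[:420,:560]; m[(xx-p[0])**2+(yy-p[1])**2>140**2]=0
m=cv2.morphologyEx(m,cv2.MORPH_CLOSE,np.ones((5,5)))
cs=cv2.convexHull(max(cv2.findContours(m,0,2)[0],key=cv2.contourArea))
P=onz(w,cs.reshape(-1,2),0.075)[:,:2]; print('unit',cv2.minAreaRect((P*1000).astype(np.float32)))
near=(xx-p[0])**2+(yy-p[1])**2<35**2
ye=np.argwhere((H>18)&(H<38)&(S>120)&(V>90)&near)[:,::-1].astype(float)
P=onz(w,ye,.045)[:,:2]; c=P.mean(0);u,s,vt=np.linalg.svd(P-c,full_matrices=False); print('yellow',c,len(P),s,np.degrees(np.arctan2(vt[0,1],vt[0,0])))
x,y=p.astype(int); k=im[y-50:y+50,x-65:x+65]
cv2.imwrite('pics/unit1.png',cv2.resize(cv2.cvtColor(k,cv2.COLOR_RGB2BGR),None,fx=6,fy=6,interpolation=2)); print(x-65,y-50)
E
python3 unit.py
```

```text
[281.87762881 107.23008365] [0.45962546 0.06401991 0.39470825]
unit ((458.4660949707031, 79.56781005859375), (127.06716918945312, 117.03313446044922), 72.90218353271484)
yellow [0.45846529 0.07995515] 236 [0.11604143 0.08575364] -118.34765826029536
216 57
```

View pics/unit1.png

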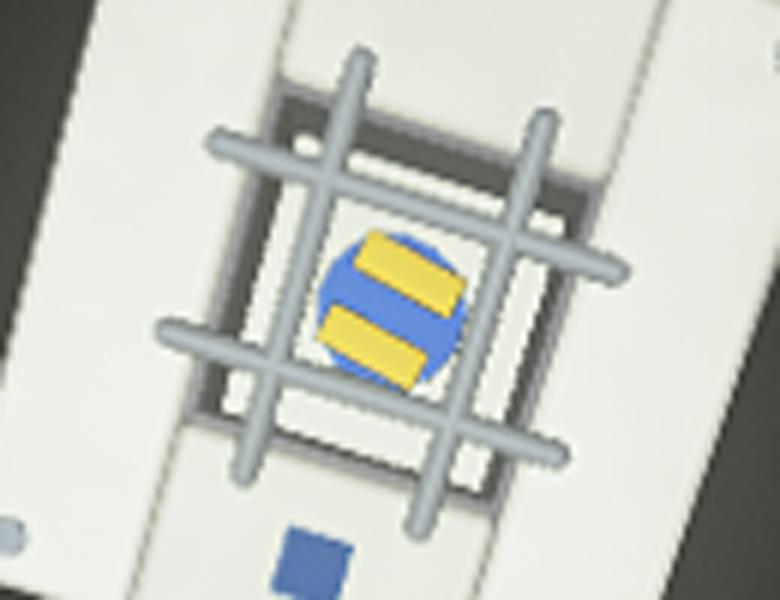

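The view shows the gap centred near crop pixel (390,310), with two parallel yellow ridges. The slot between them is tilted clockwise by about 26° in the picture. I'll measure it precisely, then grasp the key.

```bash
cat > ridge.py <<'E'
from h import *
w=cam('wrist'); im=np.asarray(w['pixels'])
p=proj(w,[[.4585,.0797,.045]])[0]; x,y=p.astype(int)
F=4; k=cv2.resize(im[y-25:y+25,x-25:x+25],None,fx=F,fy=F,interpolation=cv2.INTER_CUBIC)
hsv=cv2.cvtColor(k,cv2.COLOR_RGB2HSV); H,S,V=[hsv[...,i].astype(int) for i in range(3)]
m=((H>15)&(H<40)&(S>100)&(V>90)).astype(np.uint8)
n,l,st,ce=cv2.connectedComponentsWithStats(m)
for i in range(1,n):
    if st[i,4]>100:
        uv=(np.argwhere(l==i)[:,::-1]+.5)/F-.5+[x-25,y-25]
        P=onz(w,uv,.045)[:,:2]*1000; c=P.mean(0); vt=np.linalg.svd(P-c,full_matrices=False)[2]
        print(c,np.degrees(np.arctan2(vt[0,1],vt[0,0])),cv2.minAreaRect(P.astype(np.float32)))
# gap: bars' enclosed bright/dark via blue disc
m=((H>100)&(H<125)&(S>100)).astype(np.uint8)
E
python3 ridge.py
```

```text
[461.73486052  86.27333752] -27.976319865135675 ((461.7423400878906, 86.23155975341797), (7.157924175262451, 19.34427261352539), 62.07583999633789)
[455.0207142   73.47694145] -28.66602029876462 ((454.9736633300781, 73.45639038085938), (7.209012508392334, 19.36551284790039), 61.37929916381836)
```

Request:
move_arm(
  plan=[0,-1.0,0,0,0,0,0.2,-2.0,0,0,0,0.042,0.3,-3.0,0,0,0,0.042,0.44,-4.02,0,0,0,0.042,0.44,-4.02,0,0,0,0.042,0.44,-4.02,-1.0,0,0,0.042,0.44,-4.02,-2.0,0,0,0.042,0.44,-4.02,-2.8,0,0,0.042,0.44,-4.02,-3.2,0,0,0.042,0.44,-4.02,-3.2,0,0,0.042],
)

```text
time_s: 3.68
eef_pos: [0.4805, -0.205, 0.0895]
eef_rot: [-0.002, 0.692, 0.722, -0.0]
wrist_force: [0.5, 0.3, 0.6]
opening: 1.003
grasp_force: 0.0
```

Request:
move_arm(
  plan=[0,0,0,0,0,0,0,0,0,0,0,0,0,0,0,0,0,0,0,0,0,0,0,0,0,0,0,0,0,0,0,0,0,0,0,0,0,0,0,0,0,0,0,0,0,0,0,0],
  grip=15,
)

```text
time_s: 4.68
eef_pos: [0.4825, -0.2063, 0.0921]
eef_rot: [0.001, 0.692, 0.722, 0.0]
wrist_force: [-1.5, 0.1, 5.9]
opening: 0.246
grasp_force: 58.6
```

```bash
python3 - <<'E'
from h import *
w=cam('wrist'); save(w,'grasp'); o=ctrl.get_obs(); print({k:o[k] for k in('eef_pos','wrist_force','torque','opening','q')})
E
```

```text
{'eef_pos': array([ 0.48244905, -0.20625254,  0.09211361]), 'wrist_force': array([-1.25005729,  0.85763671,  5.63344993]), 'torque': array([ 0.10982536,  0.25175339, -0.011688  ]), 'opening': 0.24824254554421005, 'q': array([-6.30431104e-01,  2.42543342e-01,  1.84310848e+00, -1.78954299e-05,
        1.05484573e+00, -6.72549732e-01])}
```

View pics/grasp.png

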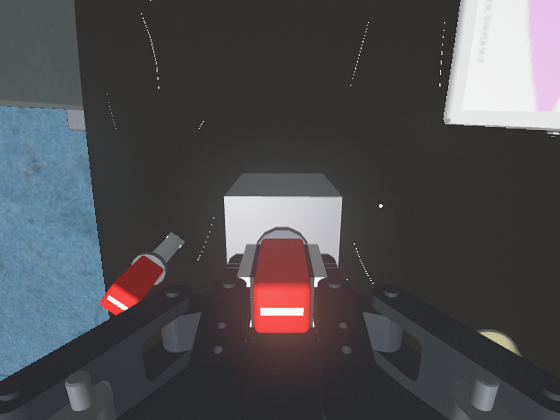

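The key is held squarely: white line at (282,311), jaws on both sides of the handle. I'll lift it and carry it over the gap, turned to the slot's direction.

Request:
move_arm(
  plan=[0,0,0.5,0,0,0,0,0,1.2,0,0,0,0,0,2.0,0,0,0,0,0,2.4,0,0,0,-0.1,1.0,2.4,0,0,-0.12,-0.2,2.0,2.4,0,0,-0.24,-0.3,3.0,2.4,0,0,-0.36,-0.4,4.0,2.4,0,0,-0.48,-0.47,5.0,2.4,0,0,-0.536,-0.47,5.5,2.4,0,0,-0.536],
)

```text
time_s: 5.98
eef_pos: [0.4575, 0.0713, 0.2109]
eef_rot: [-0.0, 0.858, 0.513, -0.0]
wrist_force: [0.3, -0.3, -1.6]
opening: 0.249
grasp_force: 59.3
```

Request:
move_arm(
  plan=[0,0.21,0,0,0,0,0,0.21,0,0,0,0,0,0.21,0,0,0,0,0,0.21,0,0,0,0],
)

```text
time_s: 6.48
eef_pos: [0.4587, 0.0786, 0.2112]
eef_rot: [0.0, 0.859, 0.512, -0.0]
wrist_force: [0.9, 0.3, -0.8]
opening: 0.252
grasp_force: 59.3
```

```bash
cat > st.py <<'E'
from h import *
o=ctrl.get_obs(); r=o['eef_rot']; M=R.from_quat(np.r_[r[1:],r[0]]).as_matrix()
print('t',o['time_s'],'pos',(o['eef_pos']*1000).round(2),'tipz',o['eef_pos'][2]*1000-84,'F',o['wrist_force'].round(2),'T',o['torque'].round(3),'ang',np.arctan2(M[1,1],M[0,1]).round(4),'open',round(o['opening'],3),'z',M[:,2].round(4))
E
cat > tip.py <<'E'
from h import *
import sys
exec(open('st.py').read().split('\n',1)[1])
s=cam('side'); save(s,sys.argv[1])
ax=M[:,2]; tip=o['eef_pos']+ax*.084; print('tip',tip,proj(s,[tip]))
x,y=proj(s,[[.4585,.0797,.085]])[0].astype(int); k=np.asarray(s['pixels'])[y-60:y+40,x-60:x+60]
cv2.imwrite('pics/'+sys.argv[1]+'.png',cv2.resize(cv2.cvtColor(k,cv2.COLOR_RGB2BGR),None,fx=6,fy=6,interpolation=2)); print(x-60,y-60)
E
python3 tip.py side1
```

```text
t 6.475 pos [458.66  78.57 211.23] tipz 127.2280213088298 F [ 0.93  0.29 -0.78] T [ 0.023 -0.01   0.039] ang -0.4955 open 0.252 z [-1.e-04 -1.e-04 -1.e+00]
tip [0.45864779 0.07856212 0.12722802] [[278.53277858 184.93596085]]
218 137
```

View pics/side1.png

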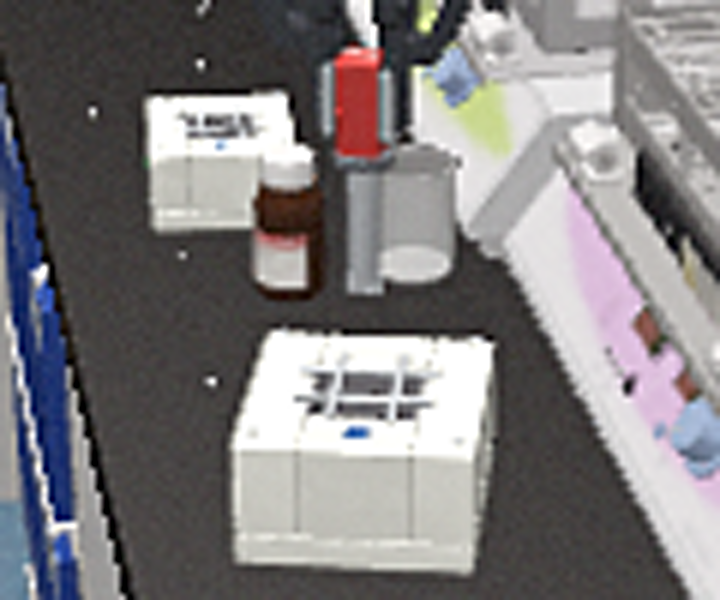

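The side view shows the key upright over the unit, with its tip at (365,292) in the crop against (363,288) predicted. I'll descend through the gap and stop short of the ridges.

Request:
move_arm(
  plan=[0,0,-0.5,0,0,0,0,0,-0.9,0,0,0,0,0,-1.2,0,0,0,0,0,-1.44,0,0,0,0,0,-1.44,0,0,0,0,0,-1.44,0,0,0,0,0,-1.44,0,0,0],
)

```text
time_s: 7.4
eef_pos: [0.4591, 0.0795, 0.14]
eef_rot: [0.0, 0.859, 0.513, 0.001]
wrist_force: [-0.3, 0.5, -1.8]
opening: 0.253
grasp_force: 59.1
```

```bash
python3 st.py
```

```text
t 7.4 pos [459.11  79.49 140.03] tipz 56.028870470256635 F [-0.32  0.47 -1.82] T [-0.012 -0.044  0.011] ang -0.4939 open 0.253 z [ 1.5e-03 -1.0e-04 -1.0e+00]
```

Request:
move_arm(
  plan=[0,0,-0.1,0,0,0,0,0,-0.16,0,0,0,0,0,-0.2,0,0,0,0,0,-0.22,0,0,0,0,0,-0.24,0,0,0,0,0,-0.24,0,0,0,0,0,-0.24,0,0,0],
)

```text
time_s: 8.28
eef_pos: [0.4586, 0.0795, 0.1274]
eef_rot: [0.0, 0.859, 0.513, 0.0]
wrist_force: [-0.7, -0.3, -1.5]
opening: 0.256
grasp_force: 59.1
```

```bash
python3 st.py
```

```text
t 8.275 pos [458.57  79.52 127.36] tipz 43.35591748509647 F [-0.66 -0.27 -1.5 ] T [0.022 0.004 0.007] ang -0.494 open 0.256 z [ 1.e-04  0.e+00 -1.e+00]
```

No contact force at about 43 mm, so the tongue may already be in the slot. I'll continue down gently.

Request:
move_arm(
  plan=[0,0,-0.02,0,0,0,0,0,-0.04,0,0,0,0,0,-0.06,0,0,0,0,0,-0.06,0,0,0,0,0,-0.06,0,0,0],
)

```text
time_s: 8.9
eef_pos: [0.4585, 0.0795, 0.1243]
eef_rot: [-0.0, 0.859, 0.513, 0.0]
wrist_force: [-0.5, -1.1, -1.8]
opening: 0.25
grasp_force: 59.1
```

```bash
python3 st.py
```

```text
t 8.9 pos [458.52  79.53 124.3 ] tipz 40.29780756970625 F [-0.55 -1.06 -1.79] T [ 0.003  0.036 -0.043] ang -0.494 open 0.25 z [-0.  0. -1.]
```

Request:
move_arm(
  plan=[0,0,-0.015,0,0,0,0,0,-0.03,0,0,0,0,0,-0.03,0,0,0,0,0,-0.03,0,0,0],
)

```text
time_s: 9.4
eef_pos: [0.4586, 0.0795, 0.1229]
eef_rot: [0.0, 0.859, 0.513, 0.0]
wrist_force: [-0.5, -0.2, 0.7]
opening: 0.248
grasp_force: 59.5
```

```bash
python3 st.py
```

```text
t 9.4 pos [458.6   79.5  122.94] tipz 38.94470192879284 F [-0.52 -0.19  0.73] T [ 0.006  0.133 -0.015] ang -0.494 open 0.248 z [ 2.e-04 -0.e+00 -1.e+00]
```

The tongue is in the slot: light floor contact (about 2.5 N) at 38.9 mm. Now I'll turn clockwise slowly.

Request:
move_arm(
  plan=[0,0,0,0,0,-0.05,0,0,0,0,0,-0.1,0,0,0,0,0,-0.15,0,0,0,0,0,-0.2,0,0,0,0,0,-0.25,0,0,0,0,0,-0.3,0,0,0,0,0,-0.3],
)

```text
time_s: 10.28
eef_pos: [0.4587, 0.0794, 0.1229]
eef_rot: [0.0, 0.925, 0.379, 0.0]
wrist_force: [-0.7, -0.1, 1.0]
opening: 0.247
grasp_force: 59.5
```

```bash
python3 st.py
```

```text
t 10.275 pos [458.72  79.43 122.95] tipz 38.94908779375244 F [-0.7  -0.14  0.99] T [-0.128  0.066  0.011] ang -0.7934 open 0.247 z [ 5.e-04 -2.e-04 -1.e+00]
```

Request:
move_arm(
  plan=[0,0,0,0,0,-0.05,0,0,0,0,0,-0.1,0,0,0,0,0,-0.15,0,0,0,0,0,-0.2,0,0,0,0,0,-0.25,0,0,0,0,0,-0.3,0,0,0,0,0,-0.3],
)

```text
time_s: 11.15
eef_pos: [0.4589, 0.0795, 0.123]
eef_rot: [0.0, 0.972, 0.237, 0.0]
wrist_force: [0.5, 0.3, 1.3]
opening: 0.252
grasp_force: 59.4
```

```bash
python3 st.py
```

```text
t 11.15 pos [458.92  79.47 123.01] tipz 39.00729696793047 F [0.46 0.27 1.35] T [-0.091 -0.248  0.022] ang -1.0927 open 0.252 z [ 1.e-03 -1.e-04 -1.e+00]
```

```bash
cat > tq.py <<'E'
from h import *
a=[]
for i in range(8):
    ctrl.camera('side'); o=ctrl.get_obs(); a.append(np.r_[o['wrist_force'],o['torque']])
a=np.array(a); print(o['time_s'],a.mean(0).round(3),(a.std(0)/8**.5).round(3))
exec(open('st.py').read().split('\n',1)[1])
E
python3 tq.py
```

```text
11.55 [ 1.399 -0.281  0.687 -0.056 -0.329  0.056] [0.254 0.125 0.116 0.008 0.025 0.014]
t 11.55 pos [458.8   79.48 122.93] tipz 38.92873592077919 F [ 2.5  -0.17  1.03] T [-0.045 -0.39   0.016] ang -1.0937 open 0.251 z [ 7.e-04 -0.e+00 -1.e+00]
```

Request:
move_arm(
  plan=[0,0,0,0,0,-0.04,0,0,0,0,0,-0.08,0,0,0,0,0,-0.12,0,0,0,0,0,-0.12],
)

```text
time_s: 12.05
eef_pos: [0.4588, 0.0795, 0.1229]
eef_rot: [0.0, 0.984, 0.178, 0.0]
wrist_force: [2.5, 0.5, 1.2]
opening: 0.245
grasp_force: 59.4
```

```bash
python3 tq.py
```

```text
12.45 [ 2.701  0.073  0.711 -0.072 -0.656  0.06 ] [0.199 0.182 0.166 0.014 0.019 0.015]
t 12.45 pos [458.76  79.49 122.9 ] tipz 38.90297182533742 F [2.02 1.28 0.89] T [-0.079 -0.728  0.132] ang -1.2138 open 0.255 z [ 6.e-04 -1.e-04 -1.e+00]
```

The friction-level torque (0.06 N m) shows the adjuster is turning. A small side force is building at the tip, so I'll ease off by +0.5 mm in x and continue.

Request:
move_arm(
  plan=[0.01,0,0,0,0,-0.03,0.01,0,0,0,0,-0.06,0.01,0,0,0,0,-0.1,0.01,0,0,0,0,-0.1],
)

```text
time_s: 12.95
eef_pos: [0.459, 0.0795, 0.1228]
eef_rot: [0.0, 0.992, 0.128, -0.0]
wrist_force: [2.2, -0.9, 0.7]
opening: 0.254
grasp_force: 59.4
```

```bash
python3 tq.py
```

```text
13.35 [ 2.22  -0.411  0.499 -0.114 -0.617  0.051] [0.144 0.232 0.153 0.003 0.008 0.01 ]
t 13.35 pos [459.02  79.48 122.79] tipz 38.785817154863196 F [2.9  0.21 0.62] T [-0.112 -0.595  0.091] ang -1.314 open 0.246 z [ 0. -0. -1.]
```

Request:
move_arm(
  plan=[0,0,0,0,0,-0.03,0,0,0,0,0,-0.06,0,0,0,0,0,-0.08,0,0,0,0,0,-0.08],
)

```text
time_s: 13.85
eef_pos: [0.4591, 0.0795, 0.1228]
eef_rot: [0.0, 0.996, 0.088, 0.0]
wrist_force: [3.1, -0.8, 1.3]
opening: 0.252
grasp_force: 59.4
```

```bash
python3 tq.py
```

```text
14.25 [ 2.475 -0.73   0.75  -0.092 -0.673  0.07 ] [0.248 0.181 0.224 0.01  0.005 0.009]
t 14.25 pos [459.06  79.52 122.82] tipz 38.819933789818464 F [2.44 0.2  0.21] T [-0.133 -0.683  0.037] ang -1.3939 open 0.253 z [ 1.e-04  0.e+00 -1.e+00]
```

Request:
move_arm(
  plan=[0.01,0,0,0,0,-0.03,0.01,0,0,0,0,-0.06,0.01,0,0,0,0,-0.06],
)

```text
time_s: 14.62
eef_pos: [0.4593, 0.0795, 0.1227]
eef_rot: [-0.0, 0.998, 0.058, -0.0]
wrist_force: [1.3, 0.2, 0.3]
opening: 0.25
grasp_force: 59.5
```

```bash
python3 tq.py
```

```text
15.025 [ 1.344 -0.333  0.931 -0.11  -0.379  0.062] [0.086 0.173 0.187 0.007 0.013 0.01 ]
t 15.025 pos [459.35  79.54 122.71] tipz 38.709573901221646 F [ 1.16 -0.47  1.2 ] T [-0.072 -0.335  0.081] ang -1.4539 open 0.252 z [-4.e-04  0.e+00 -1.e+00]
```

Request:
move_arm(
  plan=[0,0,0,0,0,-0.03,0,0,0,0,0,-0.06,0,0,0,0,0,-0.06],
)

```text
time_s: 15.4
eef_pos: [0.4594, 0.0795, 0.1227]
eef_rot: [-0.0, 1.0, 0.028, -0.0]
wrist_force: [1.0, -0.6, 1.3]
opening: 0.254
grasp_force: 59.5
```

```bash
python3 tq.py
```

```text
15.8 [ 1.238 -0.434  0.528 -0.137 -0.271  0.063] [0.114 0.2   0.143 0.01  0.01  0.012]
t 15.8 pos [459.47  79.52 122.76] tipz 38.75929931488106 F [ 1.03 -1.48  1.48] T [-0.103 -0.283  0.105] ang -1.5139 open 0.253 z [-1.e-04 -0.e+00 -1.e+00]
```

Request:
move_arm(
  plan=[0,0,0,0,0,-0.03,0,0,0,0,0,-0.06,0,0,0,0,0,-0.06],
)

```text
time_s: 16.18
eef_pos: [0.4595, 0.0795, 0.1228]
eef_rot: [0.0, 1.0, -0.002, 0.0]
wrist_force: [1.1, -0.7, 0.5]
opening: 0.248
grasp_force: 59.5
```

```bash
python3 tq.py
```

```text
16.575 [ 0.745 -0.486  0.984 -0.157 -0.288  0.071] [0.137 0.136 0.094 0.011 0.009 0.01 ]
t 16.575 pos [459.51  79.48 122.77] tipz 38.77368231883017 F [ 0.73 -0.35  0.42] T [-0.137 -0.263  0.048] ang -1.574 open 0.25 z [-0. -0. -1.]
```

Request:
move_arm(
  plan=[0,0,0,0,0,-0.03,0,0,0,0,0,-0.06,0,0,0,0,0,-0.06],
)

```text
time_s: 16.95
eef_pos: [0.4596, 0.0795, 0.1228]
eef_rot: [0.0, 0.999, -0.032, 0.0]
wrist_force: [0.8, -0.7, 1.4]
opening: 0.25
grasp_force: 59.5
```

```bash
python3 tq.py
```

```text
17.35 [ 1.264 -0.932  0.656 -0.175 -0.355  0.068] [0.195 0.185 0.164 0.012 0.007 0.012]
t 17.35 pos [459.54  79.49 122.79] tipz 38.79080461916405 F [ 1.65 -1.33  0.25] T [-0.215 -0.331  0.092] ang -1.634 open 0.252 z [ 0. -0. -1.]
```

Request:
move_arm(
  plan=[0,0,0,0,0,-0.03,0,0,0,0,0,-0.06,0,0,0,0,0,-0.06],
)

```text
time_s: 17.73
eef_pos: [0.4596, 0.0795, 0.1228]
eef_rot: [0.0, 0.998, -0.062, 0.0]
wrist_force: [2.1, -1.2, 0.9]
opening: 0.253
grasp_force: 59.5
```

```bash
python3 tq.py
```

```text
18.125 [ 1.823 -0.779  0.734 -0.242 -0.408  0.078] [0.216 0.123 0.135 0.012 0.007 0.011]
t 18.125 pos [459.56  79.5  122.81] tipz 38.81343350554418 F [ 1.5  -0.57  1.16] T [-0.233 -0.419  0.116] ang -1.6939 open 0.249 z [ 1.e-04 -0.e+00 -1.e+00]
```

Request:
move_arm(
  plan=[0,0,0,0,0,-0.02,0,0,0,0,0,-0.05,0,0,0,0,0,-0.05],
)

```text
time_s: 18.5
eef_pos: [0.4596, 0.0795, 0.1228]
eef_rot: [0.0, 0.996, -0.087, 0.0]
wrist_force: [2.1, -1.7, 0.2]
opening: 0.254
grasp_force: 59.5
```

```bash
python3 tq.py; python3 - <<'E'
from h import *
w=cam('wrist'); save(w,'turn')
E
```

```text
18.9 [ 1.793 -1.34   0.799 -0.31  -0.495  0.127] [0.06  0.085 0.15  0.012 0.01  0.014]
t 18.9 pos [459.56  79.49 122.81] tipz 38.809587284905106 F [ 2.14 -1.07  0.73] T [-0.339 -0.525  0.162] ang -1.744 open 0.25 z [ 1.e-04 -0.e+00 -1.e+00]
```

Request:
move_arm(
  plan=[0,0,0,0,0,-0.02,0,0,0,0,0,-0.04,0,0,0,0,0,-0.04],
)

```text
time_s: 19.32
eef_pos: [0.4596, 0.0795, 0.1228]
eef_rot: [-0.0, 0.994, -0.107, 0.0]
wrist_force: [1.8, -1.6, 0.6]
opening: 0.251
grasp_force: 59.5
```

```bash
python3 tq.py
```

```text
19.725 [ 2.451 -1.207  0.888 -0.366 -0.56   0.153] [0.255 0.212 0.18  0.012 0.01  0.01 ]
t 19.725 pos [459.55  79.49 122.8 ] tipz 38.80119221905335 F [ 2.64 -0.79  0.08] T [-0.331 -0.588  0.172] ang -1.784 open 0.254 z [ 1.e-04  0.e+00 -1.e+00]
```

The torque climbs steadily to about 0.15 N m with no further motion, so this is the end stop. I'll unload the twist back into the slot's play, check, then draw the key straight up.

Request:
move_arm(
  plan=[0,0,0,0,0,0.06,0,0,0,0,0,0.12,0,0,0,0,0,0.18,0,0,0,0,0,0.24,0,0,0,0,0,0.28,0,0,0,0,0,0.28],
)

```text
time_s: 20.48
eef_pos: [0.4591, 0.0797, 0.1226]
eef_rot: [-0.0, 0.999, 0.033, -0.0]
wrist_force: [1.2, 0.2, 1.9]
opening: 0.25
grasp_force: 59.5
```

```bash
python3 tq.py
```

```text
20.875 [ 0.311  0.342  1.086  0.068 -0.107 -0.002] [0.214 0.252 0.191 0.026 0.016 0.008]
t 20.875 pos [459.16  79.7  122.6 ] tipz 38.60223539208123 F [-0.67  1.57  0.67] T [ 0.168 -0.042 -0.048] ang -1.5043 open 0.251 z [-8.e-04  4.e-04 -1.e+00]
```

Unloaded, torque zero. Now I'll draw the key out and go back to the viewpoint used before.

Request:
move_arm(
  plan=[0,0,0.2,0,0,0,0,0,0.6,0,0,0,0,0,1.2,0,0,0,0,0,1.9,0,0,0,0,0,2.6,0,0,0,0,0,2.6,0,0,0.18,0,0,2.6,0,0,0.36,0,-0.5,2.6,0,0,0.54,0,-1.1,2.6,0,0,0.72,0,-1.7,2.6,0,0,0.9],
)

```text
time_s: 22.12
eef_pos: [0.4589, -0.0061, 0.253]
eef_rot: [-0.0, 0.884, 0.468, -0.0]
wrist_force: [-0.2, -0.0, -1.7]
opening: 0.249
grasp_force: 59.3
```

Request:
move_arm(
  plan=[0,0,0,0,0,0.18,0,0,0,0,0,0.36,0,0,0,0,0,0.54,0,0,0,0,0,0.646,0,0,0,0,0,0.646,0,0,0,0,0,0.646],
)

```text
time_s: 22.88
eef_pos: [0.4593, -0.0054, 0.2529]
eef_rot: [-0.0, 0.693, 0.721, -0.0]
wrist_force: [0.3, 0.4, -1.5]
opening: 0.251
grasp_force: 59.3
```

```bash
python3 st.py; python3 ridge.py; python3 unit.py; python3 -c "
from h import *
save(cam('wrist'),'w3')"
```

```text
t 22.875 pos [459.3   -5.44 252.89] tipz 168.8895354101125 F [ 0.3   0.39 -1.48] T [ 0.01   0.032 -0.014] ang 0.0399 open 0.251 z [-3.e-04  0.e+00 -1.e+00]
[465.51311459  81.33821768] -79.11651905719748 ((465.5029296875, 81.22463989257812), (7.2359938621521, 19.74505615234375), 10.877269744873047)
[451.30832198  78.59279065] -79.127530714552 ((451.26239013671875, 78.46617126464844), (7.214365482330322, 19.540132522583008), 10.454532623291016)
[286.16158222 107.1738047 ] [0.45621552 0.06353077 0.39613853]
unit ((458.4137878417969, 79.53976440429688), (126.99073791503906, 117.18354034423828), 72.86551666259766)
yellow [0.4585437  0.07992623] 230 [0.11368252 0.08490058] -169.2502975058927
221 57
```

View pics/w3.png

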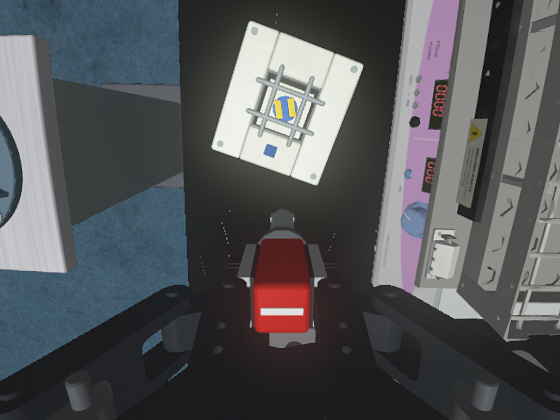

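The ridges now point along −79.1°, a turn of 50.8° (0.887 rad), consistent with the end stop. The key sits unchanged in the hand, white line at (282,311). Back to the stand.

Request:
move_arm(
  plan=[0.1,-1.0,0,0,0,0,0.2,-2.0,0,0,0,0,0.3,-3.0,0,0,0,0,0.45,-4.01,0,0,0,0,0.45,-4.01,0,0,0,0,0.45,-4.01,-0.5,0,0,0,0.45,-4.01,-1.0,0,0,0,0.45,-4.01,-1.4,0,0,0,0.45,-4.01,-1.4,0,0,0,0.45,-4.01,-1.4,0,0,0],
)

```text
time_s: 24.28
eef_pos: [0.4825, -0.2057, 0.1837]
eef_rot: [0.0, 0.692, 0.722, 0.0]
wrist_force: [-0.3, -0.3, -1.6]
opening: 0.251
grasp_force: 59.2
```

```bash
python3 st.py
```

```text
t 24.275 pos [ 482.45 -205.72  183.68] tipz 99.67777553437205 F [-0.26 -0.27 -1.56] T [-0.007  0.03  -0.06 ] ang 0.0424 open 0.251 z [ 8.e-04 -5.e-04 -1.e+00]
```

Tip is 20 mm above the mouth and on axis, so I'll lower it.

Request:
move_arm(
  plan=[0,0,-0.3,0,0,0,0,0,-0.6,0,0,0,0,0,-0.9,0,0,0,0,0,-1.2,0,0,0,0,0,-1.5,0,0,0,0,0,-1.65,0,0,0,0,0,-1.75,0,0,0,0,0,-1.8,0,0,0,0,0,-1.8,0,0,0,0,0,-1.8,0,0,0],
)

```text
time_s: 25.52
eef_pos: [0.4823, -0.2062, 0.0932]
eef_rot: [0.0, 0.692, 0.722, 0.0]
wrist_force: [-0.4, 1.3, -1.5]
opening: 0.247
grasp_force: 59.3
```

```bash
python3 st.py
```

```text
t 25.525 pos [ 482.28 -206.18   93.23] tipz 9.230370933783547 F [-0.36  1.35 -1.52] T [-0.023 -0.018  0.008] ang 0.042 open 0.247 z [ 7.e-04 -5.e-04 -1.e+00]
```

Request:
move_arm(
  plan=[0,0,-0.015,0,0,0,0,0,-0.03,0,0,0,0,0,-0.03,0,0,0,0,0,-0.03,0,0,0],
)

```text
time_s: 26.02
eef_pos: [0.4823, -0.2062, 0.0921]
eef_rot: [0.0, 0.692, 0.722, 0.0]
wrist_force: [-1.7, 0.9, 5.5]
opening: 0.247
grasp_force: 60.3
```

```bash
python3 st.py
```

```text
t 26.025 pos [ 482.28 -206.16   92.13] tipz 8.133297516691314 F [-1.68  0.94  5.54] T [0.192 0.41  0.015] ang 0.0421 open 0.247 z [ 5.e-04 -4.e-04 -1.e+00]
```

The collar is seated (contact at 8.1 mm). I'll release and retreat.

Request:
move_arm(
  plan=[0,0,0,0,0,0,0,0,0,0,0,0,0,0,0,0,0,0,0,0,0,0,0,0,0,0,0,0,0,0,0,0,0,0,0,0,0,0,0,0,0,0,0,0,0,0,0,0],
  grip=80,
)

```text
time_s: 27.02
eef_pos: [0.482, -0.206, 0.0913]
eef_rot: [-0.0, 0.692, 0.722, 0.0]
wrist_force: [-0.1, 0.6, -0.5]
opening: 0.935
grasp_force: 0.0
```

Request:
move_arm(
  plan=[0,0,0.4,0,0,0,0,0,1.2,0,0,0,0,0,2.0,0,0,0,0,0,2.8,0,0,0,0,-0.8,2.8,0,0,0,0,-0.8,2.8,0,0,0,0,-0.8,2.8,0,0,0],
)

```text
time_s: 27.9
eef_pos: [0.4816, -0.2455, 0.2307]
eef_rot: [-0.001, 0.692, 0.722, 0.0]
wrist_force: [0.5, -0.2, -0.3]
opening: 0.939
grasp_force: 0.0
```

```bash
python3 key.py; python3 st.py; python3 -c "
from h import *
s=cam('side');im=np.asarray(s['pixels'])[120:340,220:370]
cv2.imwrite('pics/end.png',cv2.resize(cv2.cvtColor(im,cv2.COLOR_RGB2BGR),None,fx=2.7,fy=2.7,interpolation=2))"
```

```text
line [ 0.48183034 -0.20545972] 0.29718862538248875 106 0.01911474820105949
stand ((482.1427917480469, -206.2407684326172), (62.65583419799805, 64.57767486572266), 2.44453501701355)
lookalike base [[ 0.39821394 -0.23484718  0.        ]] timer [[ 0.46362113 -0.38235052  0.019     ]]
tri [ 0.48148137 -0.20751425  0.10968528] [ 0.48190617 -0.20761213  0.10970219]
t 28.0 pos [ 481.73 -245.11  230.67] tipz 146.67131376924175 F [-0.48  1.27 -0.56] T [-0.    -0.017  0.021] ang 0.0425 open 0.941 z [-0.001  0.001 -1.   ]
```

View pics/end.png

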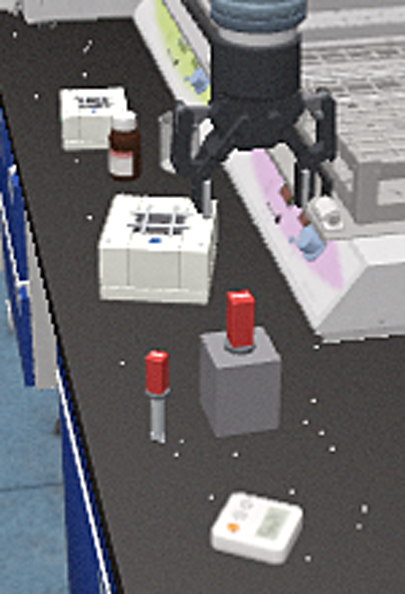

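The final view shows the key upright and collar-down in its stand at (240,320), with the gripper clear and everything else undisturbed.

```bash
python3 -c "
from bench import ctrl
print(ctrl.hand_in())"
```

```text
the job is handed in; nothing more can be done
None
```

The adjuster was turned clockwise to its end stop (about 0.89 rad, peak torque about 0.15 N m), the key is back upright and fully down in its stand, and the job was handed in at about 28 s.

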